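# Refit the radio's knob and hold it pressed

## Task

The black tuning knob has come off the table radio: pick it up, turn it so that the flat in its bore matches the flat of the brass D-shaft on top of the radio, and push it fully home on the shaft. Then press the knob all the way down against the spring under the shaft and keep it pressed: finish while still holding the knob down, without letting go. Leave the clip, the bishop and the ashtray where they are.

Things in the scene. Friction and masses are not known exactly. Their poses are not given: they have to be found in the camera images.
- knob_center (a point): Loose black plastic tuning knob, 50 g, on the desk, bore down: a bar 46 long (its x) x 26 wide (y; flat upright sides to grip) x 34 mm tall. Point: its centre, on the bore axis, 17 mm above the underside. A white pointer line on top runs to the +x end. Bore from below, 18 mm deep, radius 7.9, with a flat on the +x side 2.9 mm from the axis. Home, this point lies 1 mm below spindle_top.
- knob_pointer (a point): Point on the knob's top face at the outer end of its white pointer line, on the side of the bore's flat: 20 mm from the axis along the knob's +x, 17 mm above knob_center.
- spindle_top (a point): Centre of the top of the upright brass D-shaft on the radio's deck: 14 mm in diameter, one flat 2 mm from the axis that looks along this point's +x; z up. The top stands 26 mm above the deck, its last 3 mm tapered. The disc at its foot has a black line on the side of the flat. The knob fits only with its pointer over that line (x along x); home, it ends 8 mm above the deck, 2 mm when pressed.
- spindle (a joint): How far the D-shaft is pushed down against its spring, in m: 0 up, 0.006 fully down (hard stop). The spring needs 3.2 N to start and 8 N at the stop, and pushes the shaft up again when let go.
- dial (a joint): Angle in the radio of the D-shaft and the aluminium disc (48 mm across) at its foot, which turn together with slight friction (0.04 N m); rad, counter-clockwise from above, stops at -1.3 and 1.3. It stays where it is left; any angle will do.
- radio: Table radio, fixed to the desk: 144 deep (x) x 252 wide (y) x 100 mm tall, cream with dark wood cheeks; origin at the centre of its underside. The shaft stands at x -20, y -65 mm in its frame; a flat speaker grille at y +45 and a 4 mm high button at x 50, y -18 are also on the deck.
- clip_center (a point): Bystander: steel bulldog clip lying on the desk, 60 wide (its y) x 60 long x 27 mm tall. Point at its middle, 11 mm up.
- bishop_center (a point): Bystander: cream porcelain chess bishop standing on the desk, 34 mm across the foot, 80 mm tall. Point half-way up.
- ashtray_center (a point): Bystander: clear glass ashtray, round, 112 mm across, 32 mm tall. Point at its centre, 16 mm up.
Things that resemble listed ones, but are neither listed nor needed, are in the scene too. Several things look just like the part that bears knob_center: the one meant starts farthest from the robot's base.

How it is judged:
On the way, in this order (a step that is already met when the one before it is completed fails the run):
1. the knob is lifted clear of the desk in the gripper (height (world z) of knob_center above 0.06 m and contact force between the fingers and knob above 0.5 N), for 0.2 s.
2. the knob is home on the D-shaft, flat to flat (horizontal distance between knob_center and spindle_top below 0.003 m and z of knob_center in the frame of spindle_top below 0.002 m and x of knob_pointer in the frame of spindle_top above 0.015 m and angle between knob_center's own z axis and vertical below 0.1 rad), for 0.1 s.
At the end, for the whole second after the job is handed in: The knob is home on the shaft (within 3 mm of the end of the bore and of the axis, upright to 0.1 rad, pointer on the side of the shaft's flat), the shaft is pressed down more than 4.5 mm of its 6, and the gripper's fingers are still on the knob with more than 1 N (all of step 2 and value of joint spindle above 0.0045 m and contact force between the fingers and knob above 1 N); the arm keeps its last pose, push and grip.
It fails at once if the clip is moved more than 20 mm (distance of clip_center from where it was at the start of the episode above 0.02 m).
It fails at once if the bishop is moved more than 20 mm (distance of bishop_center from where it was at the start of the episode above 0.02 m).
It fails at once if the ashtray is moved more than 20 mm (distance of ashtray_center from where it was at the start of the episode above 0.02 m).
It also fails if it takes over 48 s, if anything falls off the work surface, if the arm or the gripper's body presses on something with over 40 N, if the wrist force passes 120 N, or if a joint passes its speed limit or range.

## Robot

A 7-joint arm with a two-finger parallel gripper is mounted at the origin on the work surface. World frame = base frame: x ahead of the robot, y to its left, z up, the work surface at z = 0. Lengths are in m, angles in rad, forces in N, time in s.
With the tool pointing down it reaches from about 0.4 to 0.85 m from the base axis. Payload 10.4 kg.
Tool frame: the origin (TCP) lies between the finger pads; the fingertips stand 11 mm ahead of it and the grasp point (between the pads) lies 8 mm behind it (r.tcp_to_tips is the distance from the TCP to the fingertips, in m); z points along the fingers, y is the line along which they close (so a half turn about z gives the same grasp; the last joint's range is limited). The gripper opens to 87 mm and grips with 3 to 60 N. Pads are 19 mm wide; open, the fingers measure 117 mm over their backs; the gripper's body (75 mm by 190 mm) begins 51 mm behind the grasp point.
Start: joints at [1.321, 0.332, -0.065, 1.46, 0.022, 1.35, -0.088], TCP at [0.141, -0.609, 0.234] pointing down, gripper open.
Joint ranges: [-2.6, 2.6], [-0.5, 2.12], [-1.47, 1.34], [0.16, 2.42], [-1.27, 4.41], [0.06, 2.06], [-2.6, 2.6]. Speed limits (rad/s): [2.22, 2.22, 2.79, 2.79, 3.14, 3.14, 3.14].

## Interface

Orientations are given as a unit quaternion [x, y, z, w].
In Python, from bench import r gives the robot as it stands. The module is installed in compiled form; this text tells all that it offers.
- The arm moves only by the shell command python3 -m crank 'ROWS' [FORCE]. ROWS is JSON, a list of rows, each an object of numbers: "claw": the closure, from -1 (fully open) to 1 (shut); "dx", "dy", "dz": the shift along the tool's x, y, z each as a share of 3 cm, from -1 to 1; "ax", "ay", "az": the turn, a rotation vector about the tool's x, y, z each as a share of 6 degrees, from -1 to 1. A call has 1 to 8 rows; each row shifts and turns the commanded pose from where the row before left it, along the tool's axes as they then stand; what a row does not reach is not made up. A row lasts 1/12 s, in which the tool goes at most 41.7 mm and 7.16 degrees, less where a joint would pass 70% of its speed; a pose out of reach is approached as far as the arm can. A call with a number of a shift or a turn outside -1 to 1 is refused whole. A call with a gripper value outside its range is refused whole. The fingers move at their own pace and stop on an object; FORCE is the grip in N (left out, the last holds). Time passes only in rows, so rows that do not move let the fingers close. It gives the time, the measured TCP pose, the force, the opening and the grip force at its end, in the units of the state.
- r.read_state(): the state, without advancing time (a new reading comes with each control period).
- r.camera(name): name is "side" or "top" or "wrist"; returns a dict with "color" (400x640x3 uint8, red, green, blue), "mtx" (3x3 intrinsics, pixels), "k1" (the pictures are not rectified: a ray, as slopes to the right and down, at radius r is drawn at 1 + k1 r^2 times it, then the intrinsics apply), "R" (3x3) and "t" (3): a world point X has camera coordinates R X + t; the wrist camera has in their place "hand_eye" (4x4, takes a point from camera to tool coordinates, whose origin is the TCP and whose axes are the flange's). Camera axes: x right, y down, z forward; pixel columns grow to the right and rows downward; lengths in m; the calibration is good to about 2 mm. A picture is of the moment at which its call begins: read the wrist's pose just before it. There is no depth.
- r.close_job(): hands the job in; it is judged then, once.
The state is a dict: "time": time; "joint_positions": joint angles; "joint_vel": joint speeds; "joint_torque": joint torques, N m; "ee_pos": TCP position; "eef_rot": TCP orientation; "ft_force": force on the tool from outside, world axes, zero at the start; "torque": the same for the moment, N m; "width": finger opening in m; "grip_force": force on a finger pad.
Only numpy, scipy, OpenCV 4.12 (cv2) and the standard library are available. Lean on these libraries where they do the work, as an engineer would, in place of code of your own. Each camera call takes 0.05 s, during which the arm holds its last target. There are 200 camera calls.

## Working session

There is one attempt and no reset: what is moved stays moved. The work goes in short steps, Python scripts to look and compute and a shell command to move; the robot and the scene stay as the last step left them, time stands still between calls to the robot, and variables do not carry over. Pictures are saved under pics/ and viewed, at most 10 in all, crops included, and the job is handed in when it is done.

```bash
mkdir -p pics
cat > h.py <<'E'
import numpy as np,cv2
from scipy.spatial.transform import Rotation as Ro
from bench import r
def snap(n):
    s=r.read_state(); c=r.camera(n)
    if n=="wrist":
        T=np.eye(4);T[:3,:3]=Ro.from_quat(s["eef_rot"]).as_matrix();T[:3,3]=s["ee_pos"]
        M=np.linalg.inv(T@np.array(c["hand_eye"])); c["R"]=M[:3,:3];c["t"]=M[:3,3]
    for k in("R","t","mtx"):c[k]=np.array(c[k])
    return c
def ray(c,u,v):
    K=c["mtx"];d=np.array([(u-K[0,2])/K[0,0],(v-K[1,2])/K[1,1]]);p=d.copy()
    for _ in range(20):p=d/(1+c["k1"]*(p@p))
    o=-c["R"].T@c["t"];return o,c["R"].T@np.array([p[0],p[1],1])
def onz(c,u,v,z):
    o,d=ray(c,u,v);return o+d*(z-o[2])/d[2]
def proj(c,X):
    q=c["R"]@np.array(X)+c["t"];p=q[:2]/q[2];p=p*(1+c["k1"]*(p@p));return c["mtx"][:2,:2]@p+c["mtx"][:2,2]
E
python3 - <<'E'
from h import *
import pickle
D={n:snap(n) for n in("top","side")}
pickle.dump(D,open("d.pkl","wb"))
for n in D:
    cv2.imwrite(f"pics/{n}0.png",D[n]["color"][:,:,::-1]); print(n,-D[n]["R"].T@D[n]["t"],D[n]["mtx"][0,0],D[n]["R"][2])
print(r.read_state())
E
```

```text
top [ 0.53756623 -0.05216457  0.95489725] 398.239605304341 [ 0.05873653  0.01094803 -0.99821348]
side [ 0.32883271 -0.56646887  0.6030905 ] 387.86628233255175 [ 0.33554064  0.69237817 -0.63876831]
{'time': 0.1, 'joint_positions': array([ 1.32144082,  0.33279822, -0.06469714,  1.46086481,  0.02159772,
        1.34990834, -0.08852553]), 'joint_vel': array([ 0.00131239, -0.00231109, -0.00019634, -0.00050242, -0.00031007,
        0.00106101, -0.00087614]), 'joint_torque': array([ 1.99605398e-03, -6.24540639e+01,  2.50177860e-02, -3.90714276e+01,
       -6.13789167e-02,  3.66660138e-02,  5.51514563e-05]), 'ee_pos': array([ 0.14043018, -0.60867078,  0.23283644]), 'eef_rot': array([ 9.93579950e-01,  1.13130330e-01, -1.01188807e-04, -6.33678362e-04]), 'ft_force': array([0.08157807, 0.73246262, 0.43138697]), 'torque': array([0.02201586, 0.01159439, 0.06529831]), 'grip_force': 0.0, 'width': 0.08674289534746697}
```

View pics/top0.png

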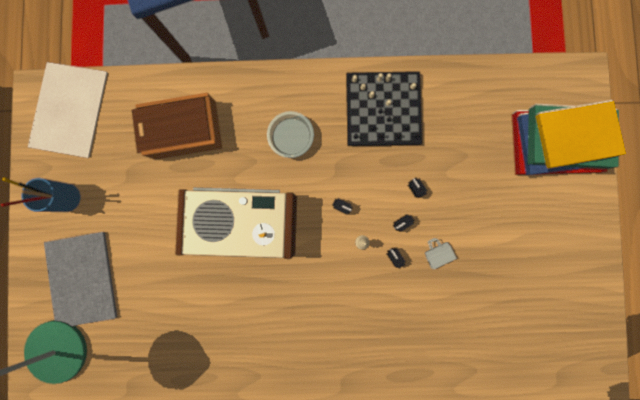

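View pics/side0.png

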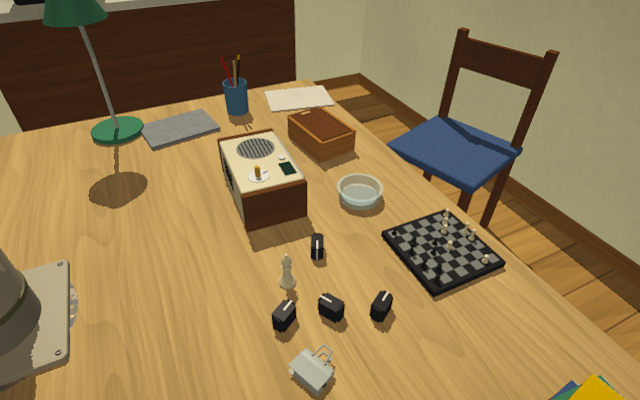

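The top view shows four identical black knobs at about (344,206), (418,187), (404,223) and (397,258). The radio is at (237,224) with its shaft at (264,235), the bishop at (362,243), the clip at (440,254) and the ashtray at (291,135). I'll compute distances from the base, the pointer directions and the shaft position.

Run:
```python
from h import *
import pickle
D=pickle.load(open("d.pkl","rb"));c=D["top"];im=c["color"]
for n,z,u,v in[("ash",.03,291,135),("bish",.06,362,243),("clip",.02,440,254),("radioTL",.1,183,192),("radioTR",.1,293,193),("radioBR",.1,290,258),("radioBL",.1,178,255),("shaft",.126,264,235)]:print(n,onz(c,u,v,z).round(3))
blk=(im.max(2)<62).astype(np.uint8)
for k in[(344,206),(418,187),(404,223),(397,258)]:
    x,y=k;w=np.zeros_like(blk);w[y-13:y+14,x-13:x+14]=1
    v,u=np.nonzero(blk&w);wv,wu=np.nonzero((im.min(2)>115)&(w>0)&(im.max(2).astype(int)-im.min(2)<40))
    P=onz(c,u.mean(),v.mean(),.025);W=onz(c,wu.mean(),wv.mean(),.034) if len(wu) else P
    print(k,len(u),len(wu),P.round(3),np.hypot(*P[:2]).round(3),"white",W.round(3),np.hypot(*W[:2]).round(3))
a=im[170:275,325:455][:,:,::-1];cv2.imwrite("pics/k.png",cv2.resize(a,None,fx=5,fy=5,interpolation=cv2.INTER_CUBIC))
```

```text
ash [0.749 0.04  0.03 ]
bish [ 0.493 -0.117  0.06 ]
clip [ 0.461 -0.301  0.02 ]
radioTL [0.615 0.27  0.1  ]
radioTR [0.606 0.031 0.1  ]
radioBR [0.467 0.04  0.1  ]
radioBL [0.479 0.282 0.1  ]
shaft [0.518 0.091 0.126]
(344, 206) 124 18 [ 0.58  -0.074  0.025] 0.585 white [ 0.574 -0.086  0.034] 0.58
(418, 187) 173 18 [ 0.614 -0.254  0.025] 0.665 white [ 0.628 -0.248  0.034] 0.675
(404, 223) 153 15 [ 0.538 -0.22   0.025] 0.581 white [ 0.531 -0.209  0.034] 0.571
(397, 258) 152 16 [ 0.454 -0.199  0.025] 0.495 white [ 0.466 -0.191  0.034] 0.504
```

View pics/k.png

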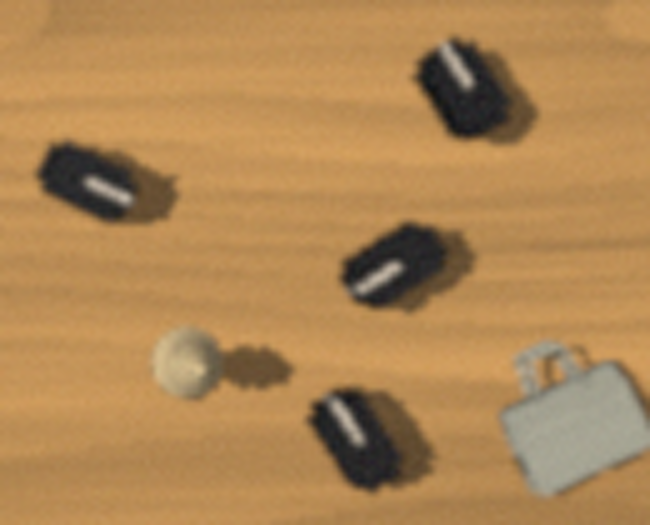

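The farthest knob is the one at top-view (418,187), 0.665 m from the base. The others are at 0.585 m (344,206), 0.581 m (404,223) and 0.495 m (397,258). The crop shows it standing clear, with its pointer up-left (about +25° in world yaw), so I'm moving over it.

```bash
M='{"dx":1,"dy":-0.445}'; python3 -m crank '[{"claw":-1,"dx":1,"dy":-0.445},{"claw":-1,"dx":1,"dy":-0.445},{"claw":-1,"dx":1,"dy":-0.445},{"claw":-1,"dx":1,"dy":-0.445},{"claw":-1,"dx":1,"dy":-0.445},{"claw":-1,"dx":1,"dy":-0.445},{"claw":-1,"dx":1,"dy":-0.445},{"claw":-1,"dx":1,"dy":-0.445}]'
python3 -m crank '[{"claw":-1,"dx":1,"dy":-0.445},{"claw":-1,"dx":1,"dy":-0.445},{"claw":-1,"dx":1,"dy":-0.445},{"claw":-1,"dx":1,"dy":-0.445},{"claw":-1,"dx":1,"dy":-0.445},{"claw":-1,"dx":1,"dy":-0.445},{"claw":-1,"dx":0.5,"dy":-0.445},{"claw":-1}]'
python3 - <<'E'
from h import *
import pickle
c=snap("wrist");pickle.dump(c,open("w.pkl","wb"));cv2.imwrite("pics/w1.png",c["color"][:,:,::-1])
print(np.array(c["hand_eye"]).round(3));s=r.read_state();print(s["ee_pos"],s["joint_positions"])
print(proj(c,[.614,-.252,.034]))
E
```

```text
[[-0.001 -0.963 -0.269  0.073]
 [ 1.    -0.    -0.002  0.   ]
 [ 0.002 -0.269  0.963 -0.151]
 [ 0.     0.     0.     1.   ]]
[ 0.14046921 -0.60874691  0.2329716 ] [ 1.32141296  0.33269921 -0.06467498  1.4607111   0.0215633   1.34987256
 -0.08851229]
[  74.01317809 -347.28763574]invalid input at $[0]: expected keys claw, dx, dy, dz, ax, ay, az
invalid input at $[0]: expected keys claw, dx, dy, dz, ax, ay, az
```

View pics/w1.png

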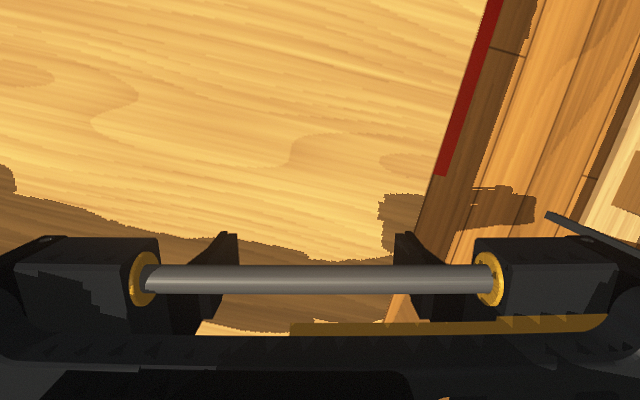

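The view shows an empty desk, because every row needs all seven keys and both moves were refused. I'll send them again in full.

```bash
python3 -m crank '[{"claw":-1,"dx":1,"dy":-0.5,"dz":0,"ax":0,"ay":0,"az":0},{"claw":-1,"dx":1,"dy":-0.5,"dz":0,"ax":0,"ay":0,"az":0},{"claw":-1,"dx":1,"dy":-0.5,"dz":0,"ax":0,"ay":0,"az":0},{"claw":-1,"dx":1,"dy":-0.5,"dz":0,"ax":0,"ay":0,"az":0},{"claw":-1,"dx":1,"dy":-0.5,"dz":0,"ax":0,"ay":0,"az":0},{"claw":-1,"dx":1,"dy":-0.5,"dz":0,"ax":0,"ay":0,"az":0},{"claw":-1,"dx":1,"dy":-0.5,"dz":0,"ax":0,"ay":0,"az":0},{"claw":-1,"dx":1,"dy":-0.5,"dz":0,"ax":0,"ay":0,"az":0}]'
python3 -m crank '[{"claw":-1,"dx":1,"dy":-0.5,"dz":0,"ax":0,"ay":0,"az":0},{"claw":-1,"dx":1,"dy":-0.5,"dz":0,"ax":0,"ay":0,"az":0},{"claw":-1,"dx":1,"dy":-0.5,"dz":0,"ax":0,"ay":0,"az":0},{"claw":-1,"dx":1,"dy":-0.5,"dz":0,"ax":0,"ay":0,"az":0},{"claw":-1,"dx":1,"dy":-0.5,"dz":0,"ax":0,"ay":0,"az":0},{"claw":-1,"dx":1,"dy":-0.5,"dz":0,"ax":0,"ay":0,"az":0},{"claw":-1,"dx":1,"dy":-0.5,"dz":0,"ax":0,"ay":0,"az":0},{"claw":-1,"dx":0,"dy":0,"dz":0,"ax":0,"ay":0,"az":0}]'
python3 -m crank '[{"claw":-1,"dx":0,"dy":0,"dz":0,"ax":0,"ay":0,"az":-1},{"claw":-1,"dx":0,"dy":0,"dz":0,"ax":0,"ay":0,"az":-1},{"claw":-1,"dx":0,"dy":0,"dz":0,"ax":0,"ay":0,"az":0},{"claw":-1,"dx":0,"dy":0,"dz":0,"ax":0,"ay":0,"az":0}]'
cat > k.py <<'E'
from h import *
import sys
c=snap("wrist");im=c["color"];cv2.imwrite(sys.argv[1],im[:,:,::-1])
s=r.read_state();T=Ro.from_quat(s["eef_rot"]).as_matrix();print(s["time"],s["ee_pos"].round(4),s["joint_positions"].round(2));print(T.round(3))
g=np.array(s["ee_pos"]);p=proj(c,[.614,-.252,.034]);print(p)
white=((im.min(2)>150)&(im.max(2).astype(int)-im.min(2)<40)).astype(np.uint8)
n,l,st,ce=cv2.connectedComponentsWithStats(white)
for i in range(1,n):
    if st[i,4]>25 and np.hypot(*(ce[i]-p))<90:
        v,u=np.nonzero(l==i);P=np.array([onz(c,a,b,.034)[:2] for a,b in zip(u,v)]);m=P.mean(0);w,V=np.linalg.eigh(np.cov((P-m).T));e=(P-m)@V[:,1]
        print("white",ce[i],st[i,4],m,"len",np.ptp(e),"dir",V[:,1],np.degrees(np.arctan2(V[1,1],V[0,1])),"ends",m+V[:,1]*e.min(),m+V[:,1]*e.max())
E
python3 k.py pics/w2.png
```

```text
time: 0.82
ee_pos: [0.3484, -0.4368, 0.2335]
eef_rot: [0.994, 0.113, -0.0, 0.0]
ft_force: [0.3, -1.0, -0.2]
width: 0.0869
grip_force: 0.0
time: 1.48
ee_pos: [0.5331, -0.2816, 0.2331]
eef_rot: [0.993, 0.118, 0.001, -0.002]
ft_force: [0.6, 1.3, 0.1]
width: 0.0872
grip_force: 0.0
time: 1.82
ee_pos: [0.5282, -0.2888, 0.2333]
eef_rot: [0.977, 0.215, -0.0, -0.0]
ft_force: [0.5, -0.4, 0.2]
width: 0.0869
grip_force: 0.0
1.8667 [ 0.5282 -0.2888  0.2334] [ 0.74  0.31 -0.4   1.51  0.12  1.35 -0.8 ]
[[ 0.908  0.419 -0.   ]
 [ 0.419 -0.908  0.   ]
 [-0.    -0.    -1.   ]]
[318.72906771  92.7601931 ]
white [321.06666667  78.2       ] 45 [ 0.62822272 -0.24809701] len 0.02002564198137517 dir [-0.8680679  -0.49644548] -150.23488754643785 ends [ 0.63701564 -0.24306837] [ 0.61963202 -0.25301   ]
white [251. 147.] 39 [ 0.5310861  -0.20811487] len 0.02015130097095935 dir [-0.48696641  0.8734207 ] 119.14138667800877 ends [ 0.53598735 -0.21690572] [ 0.52617434 -0.19930516]
```

View pics/w2.png

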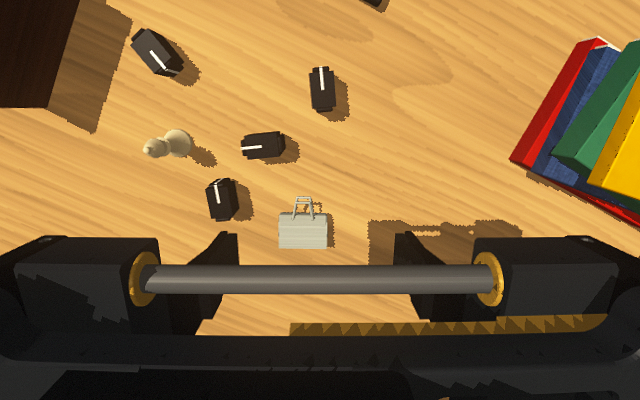

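The wrist view shows the target knob at (322,90) with its white line pointing up in the picture. The line measures 20 mm, as it should. The other knobs are at (263,146), (222,200) and (157,53), and the clip is at (303,230). Estimates: axis (0.620,-0.253), pointer yaw about 30°. I'll move closer for a finer measurement.

```bash
python3 -m crank '[{"claw":-1,"dx":0.8,"dy":0.1,"dz":0.8,"ax":0,"ay":0,"az":0},{"claw":-1,"dx":0.8,"dy":0.1,"dz":0.8,"ax":0,"ay":0,"az":0},{"claw":-1,"dx":0,"dy":0,"dz":0.8,"ax":0,"ay":0,"az":-0.8},{"claw":-1,"dx":0,"dy":0,"dz":0.3,"ax":0,"ay":0,"az":0},{"claw":-1,"dx":0,"dy":0,"dz":0,"ax":0,"ay":0,"az":0}]'
sed -i 's/.614,-.252,.034/.628,-.248,.034/' k.py;python3 k.py pics/w3.png
```

```text
time: 2.28
ee_pos: [0.5728, -0.2737, 0.1499]
eef_rot: [0.967, 0.255, -0.002, -0.001]
ft_force: [0.4, -0.3, 0.5]
width: 0.0871
grip_force: 0.0
2.3333 [ 0.5735 -0.2743  0.1521] [ 0.69  0.44 -0.41  1.51  0.18  1.23 -0.81]
[[ 0.87   0.493 -0.002]
 [ 0.493 -0.87   0.   ]
 [-0.001 -0.001 -1.   ]]
[322.66762057 127.67976129]
white [323.  127.5] 78 [ 0.62823191 -0.24818342] len 0.020231157995507183 dir [-0.86725851 -0.49785809] -150.14160683041771 ends [ 0.63695207 -0.24317752] [ 0.61940643 -0.25324977]
```

View pics/w3.png

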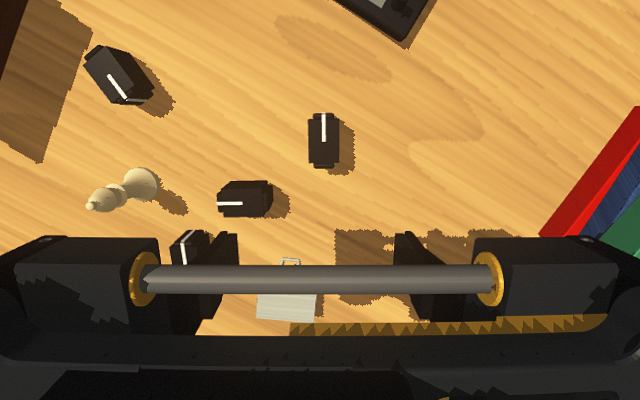

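This agrees with the first measurement: the knob is at (323,140) in the picture, with its axis at (0.6195,-0.2532) and yaw 29.8°. Now I descend and grip.

```bash
python3 -m crank '[{"claw":-1,"dx":0.84,"dy":0.07,"dz":0.6,"ax":0,"ay":0,"az":0},{"claw":-1,"dx":0.84,"dy":0.07,"dz":0.7,"ax":0,"ay":0,"az":0},{"claw":-1,"dx":0,"dy":0,"dz":1,"ax":0,"ay":0,"az":0},{"claw":-1,"dx":0,"dy":0,"dz":1,"ax":0,"ay":0,"az":0},{"claw":-1,"dx":0,"dy":0,"dz":0.7,"ax":0,"ay":0,"az":0},{"claw":-1,"dx":0,"dy":0,"dz":0.35,"ax":0,"ay":0,"az":0},{"claw":-1,"dx":0,"dy":0,"dz":0,"ax":0,"ay":0,"az":0},{"claw":-1,"dx":0,"dy":0,"dz":0,"ax":0,"ay":0,"az":0}]'
python3 - <<'E'
from h import *
s=r.read_state();T=Ro.from_quat(s["eef_rot"]).as_matrix();print((T.T@(np.array([.6195,-.2532,.021])-s["ee_pos"])).round(4))
E
```

```text
time: 3.0
ee_pos: [0.621, -0.2532, 0.0239]
eef_rot: [0.967, 0.256, 0.001, 0.001]
ft_force: [1.2, 0.9, 1.0]
width: 0.0869
grip_force: 0.0
[-0.0013 -0.0007  0.0029]
```

```bash
python3 -m crank '[{"claw":-1,"dx":-0.04,"dy":0,"dz":0.07,"ax":0,"ay":0,"az":0},{"claw":1,"dx":0,"dy":0,"dz":0,"ax":0,"ay":0,"az":0},{"claw":1,"dx":0,"dy":0,"dz":0,"ax":0,"ay":0,"az":0},{"claw":1,"dx":0,"dy":0,"dz":0,"ax":0,"ay":0,"az":0},{"claw":1,"dx":0,"dy":0,"dz":0,"ax":0,"ay":0,"az":0},{"claw":1,"dx":0,"dy":0,"dz":0,"ax":0,"ay":0,"az":0},{"claw":1,"dx":0,"dy":0,"dz":0,"ax":0,"ay":0,"az":0},{"claw":1,"dx":0,"dy":0,"dz":0,"ax":0,"ay":0,"az":0}]' 40
python3 -m crank '[{"claw":1,"dx":0,"dy":0,"dz":0,"ax":0,"ay":0,"az":0},{"claw":1,"dx":0,"dy":0,"dz":0,"ax":0,"ay":0,"az":0},{"claw":1,"dx":0,"dy":0,"dz":0,"ax":0,"ay":0,"az":0},{"claw":1,"dx":0,"dy":0,"dz":0,"ax":0,"ay":0,"az":0}]'
```

```text
time: 3.67
ee_pos: [0.6193, -0.2529, 0.02]
eef_rot: [0.966, 0.257, 0.0, 0.0]
ft_force: [0.3, 0.6, 0.4]
width: 0.0485
grip_force: 0.0
time: 4.0
ee_pos: [0.6193, -0.2529, 0.0199]
eef_rot: [0.966, 0.257, 0.0, 0.0]
ft_force: [0.5, 0.1, 0.3]
width: 0.0258
grip_force: 40.0
```

```bash
python3 -m crank '[{"claw":1,"dx":0,"dy":0,"dz":-0.5,"ax":0,"ay":0,"az":0},{"claw":1,"dx":0,"dy":0,"dz":-1,"ax":0,"ay":0,"az":0},{"claw":1,"dx":0,"dy":0,"dz":-1,"ax":0,"ay":0,"az":0},{"claw":1,"dx":0,"dy":0,"dz":-1,"ax":0,"ay":0,"az":0},{"claw":1,"dx":0,"dy":0,"dz":-1,"ax":0,"ay":0,"az":0},{"claw":1,"dx":0,"dy":0,"dz":-1,"ax":0,"ay":0,"az":0},{"claw":1,"dx":0,"dy":-0.5,"dz":-1,"ax":0,"ay":0,"az":0},{"claw":1,"dx":0,"dy":-1,"dz":-1,"ax":0,"ay":0,"az":0}]'
python3 -m crank '[{"claw":1,"dx":0.1,"dy":-1,"dz":0,"ax":0,"ay":0,"az":0},{"claw":1,"dx":0.1,"dy":-1,"dz":0,"ax":0,"ay":0,"az":0},{"claw":1,"dx":0.1,"dy":-1,"dz":0,"ax":0,"ay":0,"az":0},{"claw":1,"dx":0.1,"dy":-1,"dz":0,"ax":0,"ay":0,"az":0},{"claw":1,"dx":0.1,"dy":-1,"dz":0,"ax":0,"ay":0,"az":0},{"claw":1,"dx":0.1,"dy":-1,"dz":0,"ax":0,"ay":0,"az":0},{"claw":1,"dx":0.1,"dy":-1,"dz":0,"ax":0,"ay":0,"az":0},{"claw":1,"dx":0.1,"dy":-1,"dz":0,"ax":0,"ay":0,"az":0}]'
python3 -m crank '[{"claw":1,"dx":0,"dy":-1,"dz":0,"ax":0,"ay":0,"az":0},{"claw":1,"dx":0,"dy":-1,"dz":0,"ax":0,"ay":0,"az":0},{"claw":1,"dx":0,"dy":-0.2,"dz":0,"ax":0,"ay":0,"az":0},{"claw":1,"dx":0,"dy":0,"dz":0,"ax":0,"ay":0,"az":0},{"claw":1,"dx":0,"dy":0,"dz":0,"ax":0,"ay":0,"az":0}]'
python3 - <<'E'
from h import *
import pickle
c=snap("wrist");pickle.dump(c,open("w4.pkl","wb"))
s=r.read_state();print(s["ee_pos"],s["joint_positions"].round(2))
p=proj(c,[.518,.091,.1]);print(p);u,v=p.astype(int);print(proj(c,s["ee_pos"]))
y0=max(0,v-110);x0=max(0,u-160);print(x0,y0)
cv2.imwrite("pics/w4.png",cv2.resize(c["color"][y0:y0+220,x0:x0+320,::-1],None,fx=2.4,fy=2.4,interpolation=cv2.INTER_CUBIC))
E
```

```text
time: 4.67
ee_pos: [0.5968, -0.2168, 0.2465]
eef_rot: [0.967, 0.255, 0.0, 0.001]
ft_force: [-0.2, 0.2, 0.1]
width: 0.0257
grip_force: 40.0
time: 5.33
ee_pos: [0.4978, 0.0073, 0.2455]
eef_rot: [0.966, 0.257, 0.0, 0.0]
ft_force: [0.7, 0.3, -0.3]
width: 0.0256
grip_force: 40.0
time: 5.75
ee_pos: [0.4662, 0.0627, 0.2452]
eef_rot: [0.966, 0.257, 0.0, 0.001]
ft_force: [-0.4, -0.4, -0.6]
width: 0.0259
grip_force: 40.0
[0.46638788 0.06203184 0.24490154] [ 0.42  0.02 -0.64  1.81  0.01  1.32 -1.28]
[317.25005018 128.51288016]
[317.38645197 257.3975644 ]
157 18
```

View pics/w4.png

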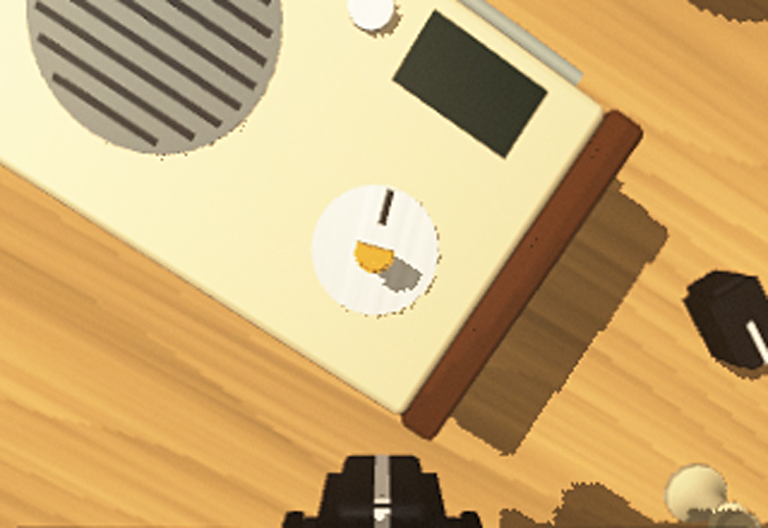

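The crop shows the disc at crop (376,250), which is full-frame (314,122). Its black line is at (388,206) crop, pointing up and slightly right, and the brass shaft is at (374,257) with its flat on the line's side. The held knob's white pointer is at (382,490). I'll measure the disc centre, line and held pointer.

```bash
cat > m.py <<'E'
from h import *
def pts(c,mask,z): 
    v,u=np.nonzero(mask);return np.array([onz(c,a,b,z)[:2] for a,b in zip(u,v)])
def disc(c,sx=.518,sy=.091,zd=.102):
    im=c["color"].astype(int);h,w=im.shape[:2];p=proj(c,[sx,sy,.1])
    Y,X=np.mgrid[:h,:w];near=np.hypot(X-p[0],Y-p[1])<60
    wh=((im.min(2)>200)&(im.max(2)-im.min(2)<22)&near).astype(np.uint8)
    cs,_=cv2.findContours(wh,cv2.RETR_EXTERNAL,cv2.CHAIN_APPROX_NONE);k=max(cs,key=cv2.contourArea)
    H=cv2.convexHull(k)[:,0];P=np.array([onz(c,a,b,zd)[:2] for a,b in H])
    (cx,cy),rad=cv2.minEnclosingCircle(P.astype(np.float32))
    A=np.c_[2*P,np.ones(len(P))];q=np.linalg.lstsq(A,(P**2).sum(1),rcond=None)[0];R=np.sqrt(q[2]+q[0]**2+q[1]**2)
    print("disc mec",cx,cy,rad,"fit",q[:2],R)
    ctr=q[:2];hull=np.zeros((h,w),np.uint8);cv2.fillPoly(hull,[H],1);hull=cv2.erode(hull,np.ones((3,3),np.uint8))
    dk=((im.max(2)<110)&(hull>0)).astype(np.uint8);n,l,st,ce=cv2.connectedComponentsWithStats(dk)
    for i in range(1,n):
        if st[i,4]>8:
            L=pts(c,l==i,zd);m=L.mean(0);wv,V=np.linalg.eigh(np.cov((L-m).T));d=V[:,1]*np.sign(V[:,1]@(m-ctr));e=(L-m)@V[:,1]
            print("line",ce[i],st[i,4],m,"len",np.ptp(e),"ang",np.degrees(np.arctan2(d[1],d[0])),"ang from ctr",np.degrees(np.arctan2(*(m-ctr)[::-1])),"r",np.hypot(*(m-ctr)))
    br=((im[:,:,0]-im[:,:,2]>90)&(hull>0)).astype(np.uint8);n,l,st,ce=cv2.connectedComponentsWithStats(br)
    i=1+st[1:,4].argmax();B=pts(c,l==i,.126);print("brass",ce[i],st[i,4],B.mean(0),B.min(0),B.max(0))
E
python3 - <<'E'
from m import *
import pickle
c=pickle.load(open("w4.pkl","rb"));disc(c)
s=r.read_state();T=Ro.from_quat(s["eef_rot"]).as_matrix();g=s["ee_pos"];print("yaw",np.degrees(np.arctan2(T[1,0],T[0,0])))
im=c["color"].astype(int);m=(im.min(2)>120)&(im.max(2)-im.min(2)<40);m[:207]=0;m[240:]=0;m[:,:300]=0;m[:,335:]=0
P=np.array([onz(c,a,b,g[2]+.014) for b,a in zip(*np.nonzero(m))]);q=(P-g)@T
print(len(q),q.mean(0),q.min(0),q.max(0));
E
```

```text
disc mec 0.5209463238716125 0.09742368757724762 0.02375122159719467 fit [0.52101654 0.0974187 ] 0.02340983295636687
line [317.625 104.375] 32 [0.53661492 0.10130561] len 0.011524598887578945 ang 14.540715288522945 ang from ctr 13.992406278112247 r 0.016075378009396693
brass [312.09493671 125.06329114] 158 [0.51932121 0.09684912] [0.51422075 0.09033428] [0.52476423 0.10401076]
yaw 29.732130906847807
59 [ 0.02430588 -0.0010574  -0.01399292] [ 0.01870498 -0.00213596 -0.01399528] [ 0.03136392  0.0006512  -0.01398988]
```

Run:
```python
from m import *
import pickle
c=pickle.load(open("w4.pkl","rb"))
s=r.read_state();T=Ro.from_quat(s["eef_rot"]).as_matrix();g=s["ee_pos"]
for q in([.0,0,-.014],[.02,0,-.014],[.023,0,-.014],[.023,0.0065,-.014],[.02,0,.02],[.023,0,.02]):print(q,proj(c,g+T@q))
print(c["mtx"])
cv2.imwrite("pics/w4k.png",cv2.resize(c["color"][190:330,240:400,::-1],None,fx=4,fy=4,interpolation=cv2.INTER_CUBIC))
```

```text
[0.0, 0, -0.014] [317.49744658 270.19569099]
[0.02, 0, -0.014] [317.59720438 231.40420241]
[0.023, 0, -0.014] [317.61261934 225.32526169]
[0.023, 0.0065, -0.014] [331.67886449 225.33825961]
[0.02, 0, 0.02] [317.32852382 209.69333072]
[0.023, 0, 0.02] [317.33973818 204.62559292]
[[316.14164186   0.         315.75999181]
 [  0.         316.14164186 200.38537012]
 [  0.           0.           1.        ]]
```

View pics/w4k.png

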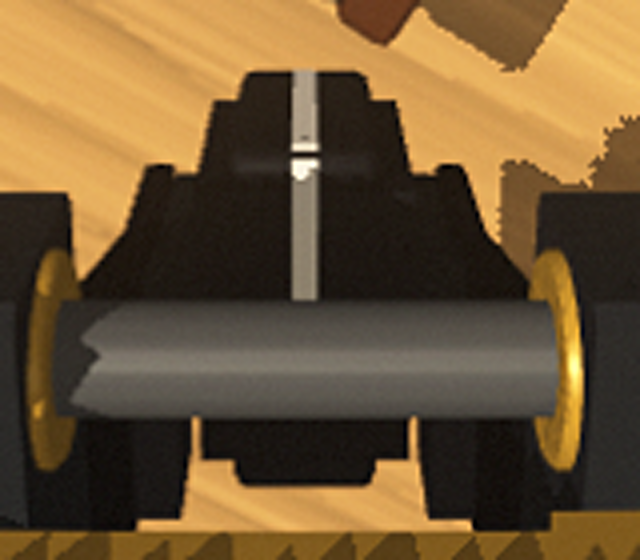

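The crop shows the held knob's pointer centred at column about 316. The front top edge is at row about 227, the bottom front edge at 208 and the rear edge at 311. I'll use these to check the hand-eye bias and the knob's offset in the grip. Meanwhile I'll turn to the dial's yaw (-15.5°), pull back to keep the disc in view, and measure a second time.

```bash
python3 - <<'E'
from m import *
import pickle
c=pickle.load(open("w4.pkl","rb"))
s=r.read_state();T=Ro.from_quat(s["eef_rot"]).as_matrix();g=s["ee_pos"]
for row in(227.5,311):print(row,((onz(c,316.3,row,g[2]+.014)-g)@T).round(4))
print(((onz(c,316.3,208,g[2]-.02)-g)@T).round(4))
E
python3 -m crank '[{"claw":1,"dx":0,"dy":0,"dz":0,"ax":0,"ay":0,"az":1},{"claw":1,"dx":0,"dy":0,"dz":0,"ax":0,"ay":0,"az":1},{"claw":1,"dx":0,"dy":-0.5,"dz":0.5,"ax":0,"ay":0,"az":0.57},{"claw":1,"dx":0,"dy":-0.3,"dz":0.5,"ax":0,"ay":0,"az":0},{"claw":1,"dx":0,"dy":0,"dz":0,"ax":0,"ay":0,"az":0},{"claw":1,"dx":0,"dy":0,"dz":0,"ax":0,"ay":0,"az":0}]'
python3 - <<'E'
from m import *
import pickle
c=snap("wrist");pickle.dump(c,open("w5.pkl","wb"));disc(c,.521,.0974)
s=r.read_state();T=Ro.from_quat(s["eef_rot"]).as_matrix();g=s["ee_pos"];print(g,"yaw",np.degrees(np.arctan2(T[1,0],T[0,0])));print(T[:,2])
print("go",T.T@(np.array([.521,.0974,.2])-g))
t=snap("top");disc(t,.521,.0974)
E
```

```text
227.5 [ 0.0219 -0.0006 -0.014 ]
311 [-0.0228 -0.0005 -0.014 ]
[ 0.021  -0.0006  0.02  ]
time: 6.3
ee_pos: [0.4592, 0.0851, 0.2142]
eef_rot: [0.992, 0.125, -0.001, -0.0]
ft_force: [0.5, 0.0, 0.4]
width: 0.0255
grip_force: 40.0
disc mec 0.5209316611289978 0.09737510979175568 0.023743093013763428 fit [0.52091068 0.09738767] 0.023454186500191494
line [320.5 104.5] 32 [0.53674717 0.10132851] len 0.011577563002122874 ang 14.540916088881266 ang from ctr 13.973948654334537 r 0.016319454195283366
brass [320.77040816 128.98469388] 196 [0.51930856 0.0969067 ] [0.51436765 0.09009168] [0.5243144  0.10408763]
[0.45970382 0.08487719 0.21485581] yaw 14.323771961364212
[-1.42158170e-04 -8.37551986e-05 -9.99999986e-01]
go [0.06249119 0.00303054 0.01484604]
disc mec 0.5205841064453125 0.09730704128742218 0.02326720394194126 fit [0.52060813 0.09701049] 0.022755774634795164
brass [261.72222222 234.77777778] 18 [0.51876439 0.09543707] [0.51616365 0.09061649] [0.52238946 0.10116623]
```

Both wrist views and the top view agree on the shaft axis, about (0.521,0.0974), and the line angle is about 14.3°. Relative to the knob's apparent axis the move is dx 63 mm, dy 3.6 mm. I'll hover above the shaft first.

```bash
python3 -m crank '[{"claw":1,"dx":0.7,"dy":0.04,"dz":0,"ax":0,"ay":0,"az":0},{"claw":1,"dx":0.7,"dy":0.04,"dz":0,"ax":0,"ay":0,"az":0},{"claw":1,"dx":0.7,"dy":0.04,"dz":0.6,"ax":0,"ay":0,"az":0},{"claw":1,"dx":0,"dy":0,"dz":0.8,"ax":0,"ay":0,"az":0},{"claw":1,"dx":0,"dy":0,"dz":0.4,"ax":0,"ay":0,"az":0},{"claw":1,"dx":0,"dy":0,"dz":0,"ax":0,"ay":0,"az":0},{"claw":1,"dx":0,"dy":0,"dz":0,"ax":0,"ay":0,"az":0},{"claw":1,"dx":0,"dy":0,"dz":0,"ax":0,"ay":0,"az":0}]' 60
cat > e.py <<'E'
from h import *
s=r.read_state();T=Ro.from_quat(s["eef_rot"]).as_matrix();g=np.array(s["ee_pos"])
ax=g+T@np.array([-.0005,-.0006,0]);a=np.degrees(np.arctan2(T[1,0],T[0,0]))
print("t",s["time"].__round__(2),"z",g[2].round(4),"yaw",a.round(2),"tilt",T[:2,2].round(4),"axis",ax[:2].round(4),"err tool",(T.T@(np.array([.5209,.0974,g[2]])-ax))[:2].round(4),"F",s["ft_force"].round(2),"M",s["torque"].round(2),"w",round(s["width"],4),s["grip_force"])
E
python3 e.py
python3 - <<'E'
from h import *
c=snap("side");u,v=proj(c,[.521,.097,.13]).astype(int);print(u,v);cv2.imwrite("pics/s6.png",cv2.resize(c["color"][v-50:v+40,u-60:u+60,::-1],None,fx=6,fy=6,interpolation=cv2.INTER_CUBIC))
E
```

```text
time: 7.07
ee_pos: [0.5215, 0.098, 0.1619]
eef_rot: [0.992, 0.125, 0.001, 0.0]
ft_force: [0.8, -0.6, 0.2]
width: 0.0256
grip_force: 60.0
t 7.07 z 0.1619 yaw 14.35 tilt [ 0.0018 -0.0003] axis [0.5209 0.0985] err tool [-0.0003  0.001 ] F [ 0.84 -0.6   0.17] M [-0.05 -0.01 -0.01] w 0.0256 59.99978316016495
256 163
```

View pics/s6.png

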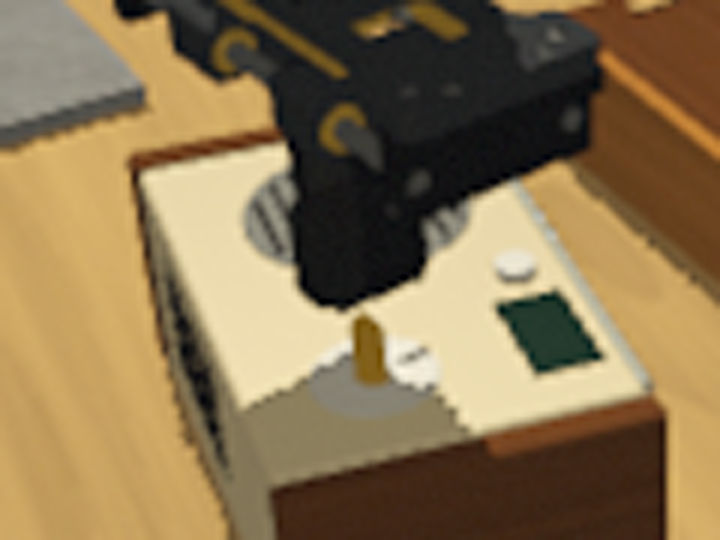

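The side crop shows the knob directly above the brass shaft (shaft top at about (367,325) in the crop). I'll add a 1 mm y trim and descend slowly.

```bash
python3 -m crank '[{"claw":1,"dx":0,"dy":0.03,"dz":0.2,"ax":0,"ay":0,"az":0},{"claw":1,"dx":0,"dy":0,"dz":0.13,"ax":0,"ay":0,"az":0},{"claw":1,"dx":0,"dy":0,"dz":0.1,"ax":0,"ay":0,"az":0},{"claw":1,"dx":0,"dy":0,"dz":0.07,"ax":0,"ay":0,"az":0},{"claw":1,"dx":0,"dy":0,"dz":0.07,"ax":0,"ay":0,"az":0},{"claw":1,"dx":0,"dy":0,"dz":0,"ax":0,"ay":0,"az":0}]';python3 e.py
python3 -m crank '[{"claw":1,"dx":0,"dy":0,"dz":0.07,"ax":0,"ay":0,"az":0},{"claw":1,"dx":0,"dy":0,"dz":0.07,"ax":0,"ay":0,"az":0},{"claw":1,"dx":0,"dy":0,"dz":0,"ax":0,"ay":0,"az":0}]';python3 e.py
```

```text
time: 7.62
ee_pos: [0.521, 0.0974, 0.1428]
eef_rot: [0.992, 0.125, -0.0, 0.0]
ft_force: [-0.3, 0.1, -0.2]
width: 0.0253
grip_force: 60.0
t 7.62 z 0.1428 yaw 14.38 tilt [-0.0007 -0.0001] axis [0.5204 0.0978] err tool [0.0004 0.0005] F [-0.29  0.07 -0.21] M [-0.03 -0.04 -0.  ] w 0.0253 59.99986636452377
time: 7.87
ee_pos: [0.5211, 0.0974, 0.1387]
eef_rot: [0.992, 0.125, -0.0, 0.0]
ft_force: [-0.8, 0.5, -0.1]
width: 0.0254
grip_force: 60.0
t 7.87 z 0.1387 yaw 14.38 tilt [-0.0005 -0.0001] axis [0.5205 0.0978] err tool [0.0003 0.0005] F [-0.79  0.48 -0.08] M [-0.   -0.03  0.01] w 0.0254 59.99968615360558
```

The knob's bottom is 7 mm below the shaft top with no axial force, so it has entered the shaft. I'll continue to home.

```bash
python3 -m crank '[{"claw":1,"dx":0,"dy":0,"dz":0.09,"ax":0,"ay":0,"az":0},{"claw":1,"dx":0,"dy":0,"dz":0.09,"ax":0,"ay":0,"az":0},{"claw":1,"dx":0,"dy":0,"dz":0.09,"ax":0,"ay":0,"az":0},{"claw":1,"dx":0,"dy":0,"dz":0.07,"ax":0,"ay":0,"az":0},{"claw":1,"dx":0,"dy":0,"dz":0,"ax":0,"ay":0,"az":0},{"claw":1,"dx":0,"dy":0,"dz":0,"ax":0,"ay":0,"az":0}]';python3 e.py
```

```text
time: 8.37
ee_pos: [0.5212, 0.0974, 0.1287]
eef_rot: [0.992, 0.125, -0.0, 0.0]
ft_force: [-0.6, -0.3, -0.2]
width: 0.0256
grip_force: 60.0
t 8.37 z 0.1287 yaw 14.38 tilt [-0.0003 -0.0001] axis [0.5206 0.0979] err tool [0.0002 0.0005] F [-0.59 -0.27 -0.24] M [ 0.04  0.01 -0.03] w 0.0256 59.99965086579323
```

```bash
python3 -m crank '[{"claw":1,"dx":0,"dy":0,"dz":0.05,"ax":0,"ay":0,"az":0},{"claw":1,"dx":0,"dy":0,"dz":0,"ax":0,"ay":0,"az":0},{"claw":1,"dx":0,"dy":0,"dz":0,"ax":0,"ay":0,"az":0}]';python3 e.py
python3 -m crank '[{"claw":1,"dx":0,"dy":0,"dz":0.05,"ax":0,"ay":0,"az":0},{"claw":1,"dx":0,"dy":0,"dz":0,"ax":0,"ay":0,"az":0},{"claw":1,"dx":0,"dy":0,"dz":0,"ax":0,"ay":0,"az":0}]';python3 e.py
```

```text
time: 8.62
ee_pos: [0.5215, 0.0975, 0.1277]
eef_rot: [0.992, 0.125, 0.0, 0.0]
ft_force: [-0.7, 0.4, 1.9]
width: 0.0254
grip_force: 60.0
t 8.62 z 0.1277 yaw 14.38 tilt [ 0.0005 -0.    ] axis [0.5209 0.0979] err tool [-0.0001  0.0005] F [-0.72  0.37  1.87] M [0.01 0.08 0.  ] w 0.0254 60.00084137544036
time: 8.87
ee_pos: [0.5215, 0.0975, 0.1261]
eef_rot: [0.992, 0.125, 0.0, 0.0]
ft_force: [-1.5, -0.2, 3.5]
width: 0.0253
grip_force: 60.0
t 8.87 z 0.1261 yaw 14.37 tilt [ 0.0005 -0.    ] axis [0.5208 0.0979] err tool [-0.0001  0.0005] F [-1.5  -0.16  3.53] M [-0.    0.08  0.02] w 0.0253 60.001131137833
```

The shaft end bottomed at z≈0.128 as predicted, and the spring is now engaging. I'll press on to the stop.

```bash
python3 -m crank '[{"claw":1,"dx":0,"dy":0,"dz":0.06,"ax":0,"ay":0,"az":0},{"claw":1,"dx":0,"dy":0,"dz":0.06,"ax":0,"ay":0,"az":0},{"claw":1,"dx":0,"dy":0,"dz":0.03,"ax":0,"ay":0,"az":0},{"claw":1,"dx":0,"dy":0,"dz":0,"ax":0,"ay":0,"az":0},{"claw":1,"dx":0,"dy":0,"dz":0,"ax":0,"ay":0,"az":0}]';python3 e.py
python3 -m crank '[{"claw":1,"dx":0,"dy":0,"dz":0.04,"ax":0,"ay":0,"az":0},{"claw":1,"dx":0,"dy":0,"dz":0,"ax":0,"ay":0,"az":0},{"claw":1,"dx":0,"dy":0,"dz":0,"ax":0,"ay":0,"az":0}]';python3 e.py
```

```text
time: 9.28
ee_pos: [0.5215, 0.0975, 0.1217]
eef_rot: [0.992, 0.125, 0.0, 0.0]
ft_force: [-1.8, -0.6, 6.5]
width: 0.0254
grip_force: 60.0
t 9.28 z 0.1217 yaw 14.37 tilt [ 0.0007 -0.0001] axis [0.5209 0.0979] err tool [-0.0001  0.0005] F [-1.8  -0.56  6.48] M [-0.06  0.31  0.01] w 0.0254 60.00228616409004
time: 9.53
ee_pos: [0.5217, 0.0975, 0.1215]
eef_rot: [0.992, 0.125, 0.001, 0.0]
ft_force: [-5.3, -1.4, 17.7]
width: 0.0258
grip_force: 60.0
t 9.53 z 0.1215 yaw 14.38 tilt [ 0.0012 -0.0004] axis [0.5211 0.098 ] err tool [-0.0003  0.0005] F [-5.26 -1.39 17.7 ] M [-0.27  1.19 -0.04] w 0.0258 60.00599630177021
```

The travel stopped at 0.1215, 6 mm below first contact, and the force jumped to 17.7 N, so this is the hard stop. I'll check that it holds steady, then hand in.

```bash
python3 -m crank '[{"claw":1,"dx":0,"dy":0,"dz":0,"ax":0,"ay":0,"az":0},{"claw":1,"dx":0,"dy":0,"dz":0,"ax":0,"ay":0,"az":0},{"claw":1,"dx":0,"dy":0,"dz":0,"ax":0,"ay":0,"az":0},{"claw":1,"dx":0,"dy":0,"dz":0,"ax":0,"ay":0,"az":0},{"claw":1,"dx":0,"dy":0,"dz":0,"ax":0,"ay":0,"az":0},{"claw":1,"dx":0,"dy":0,"dz":0,"ax":0,"ay":0,"az":0}]';python3 e.py
python3 - <<'E'
from h import *
f=r.read_state();print(f["ft_force"])
if f["ft_force"][2]>10 and f["ee_pos"][2]<.1225: print(r.close_job())
E
```

```text
time: 10.03
ee_pos: [0.5217, 0.0975, 0.1214]
eef_rot: [0.992, 0.125, 0.001, 0.0]
ft_force: [-4.8, -1.4, 16.7]
width: 0.0257
grip_force: 60.0
t 10.03 z 0.1214 yaw 14.38 tilt [ 0.0012 -0.0004] axis [0.521 0.098] err tool [-0.0003  0.0005] F [-4.82 -1.43 16.67] M [-0.3   1.25  0.01] w 0.0257 60.00590208917856
[-4.82335926 -1.42638027 16.67161969]
the job is handed in; nothing more can be done
None
```

The knob is on the D-shaft, flat to flat, and I handed the job in at about 10 s, still holding it against the bottom stop (about 17 N down, 60 N grip); no verdict came back, and I judged the fit and press from arm height and force, not a final picture.

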